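Index the work fixture to its home station

ROBOT

A 6-joint arm with a two-finger parallel gripper is mounted at the origin on the work surface. World frame = base frame: x ahead of the robot, y to its left, z up, the work surface at z = 0. Lengths are in m, angles in rad, forces in N, time in s.
With the tool pointing down it reaches from about 0.35 to 0.85 m from the base axis. Payload 8.1 kg.
Tool frame: the origin (TCP) lies between the finger pads; the fingertips stand 11 mm ahead of it and the grasp point (between the pads) lies 8 mm behind it (robot.tips_ahead is the distance from the TCP to the fingertips, in m); z points along the fingers, y is the line along which they close (so a half turn about z gives the same grasp; the last joint's range is limited). The gripper opens to 93 mm and grips with 3 to 60 N. Pads are 15 mm wide; open, the fingers measure 128 mm over their backs; the gripper's body (75 mm by 188 mm) begins 65 mm behind the grasp point.
Start: joints at [-1.377, 0.13, 1.488, -0, 1.523, -0.085], TCP at [0.165, -0.577, 0.23] pointing down, gripper open.
Joint ranges: [-2.96, 2.96], [-0.89, 2.26], [0.02, 2.5], [-1.34, 4.48], [0, 2.73], [-2.66, 2.66]. Speed limits (rad/s): [2.39, 2.39, 2.79, 3.14, 3.14, 3.14].

INTERFACE

Orientations are given as a rotation vector (axis times angle).
In Python, from plant import robot gives the robot as it stands. The module is installed in compiled form; this text tells all that it offers.
- The arm moves only by the tool move_arm, never from a script. Its argument "deltas" is one flat list of numbers, 7 for each row, row after row: the shift along the tool's x, y, z in m, then the turn, a rotation vector about the tool's x, y, z in rad, then the opening, from 0 (shut) to 1 (fully open). A call has 1 to 12 rows; each row is the pose to reach, as a shift and turn from the pose commanded when the call began, along the tool's axes at that moment; what a row does not reach only later rows make up. A row lasts 1/8 s, in which the tool goes at most 62.5 mm and 10.7 degrees, less where a joint would pass 70% of its speed; a pose out of reach is approached as far as the arm can. A call with a gripper value outside its range is refused whole. The fingers move at their own pace and stop on an object; "squeeze" is the grip in N (left out, the last holds). Time passes only in rows, so rows that repeat a pose let the fingers close. It gives the time, the measured TCP pose, the force, the opening and the grip force at its end, in the units of the state.
- robot.read_state(): the state, without advancing time (a new reading comes with each control period).
- robot.read_camera(name): name is "scene" or "top"; returns (picture, depth): 420x560x3 uint8, red, green, blue; 420x560 float32, m along the optical axis (not along the pixel's ray), 0 where there is no reading.
- robot.camera_model(name): a dict with "K" (3x3 intrinsics, pixels), "k1" (the pictures are not rectified: a ray, as slopes to the right and down, at radius r is drawn at 1 + k1 r^2 times it, then the intrinsics apply), "R" (3x3) and "t" (3): a world point X has camera coordinates R X + t. Camera axes: x right, y down, z forward; pixel columns grow to the right and rows downward; lengths in m; the calibration is good to about 2 mm. A picture is of the moment at which its call begins. camera_model takes no time and is no camera call.
- robot.close_job(): hands the job in; it is judged then, once.
Trained networks look in the newest picture that a camera, given by its name, has taken for a name from the list of things; names that differ only in an ending like _2 or _b are one class to them, and where a whole thing is asked for, a point or a joint stands for the part that bears it (a point fixed in the world has none). Each returns a list of dicts, best first, with "confidence" (0 to 1); they miss things now and then, are a little off and sometimes report something else, mostly with a low value. They report only what shows in the picture. A call takes as long as a camera call.
- robot.recognise(camera, label): "uv" ([column, row] in pixels, amid what is visible of it).
The state is a dict: "t": time; "q": joint angles; "dq": joint speeds; "joint_torque": joint torques, N m; "tool_pos": TCP position; "orientation": TCP orientation; "force": force on the tool from outside, world axes, zero at the start; "wrist_torque": the same for the moment, N m; "opening": finger opening in m; "gripper_force": force on a finger pad.
Only numpy, scipy, OpenCV 4.12 (cv2) and the standard library are available. Lean on these libraries where they do the work, as an engineer would, in place of code of your own. Each camera call takes 0.05 s, during which the arm holds its last target. There are 200 camera calls.

TASK

The indexing fixture on the bench must go back to its home station before the next job. With a fingertip, flick the top of its star wheel towards the robot, one click at a time, until the long T-headed tooth stands straight up in line with the pointer, without clicking past it or forcing the wheel. Leave the wheel resting in that click, and do not pick up or disturb the loose things on the bench.

Things in the scene. Friction and masses are not known exactly. Their poses are not given: they have to be found in the camera images.
- fixture: grey indexing fixture bolted to the bench; origin under the centre of its 150 (x) x 200 (y) x 14 mm base plate, z up, -x side roughly towards the robot. Headstock block 84 mm in x, y from -15 to +59 mm, top 118 mm above the bench. A spindle along y, 90 mm up, carries the star wheel at its -y end and a 60 mm chuck with a brass bar at its +y end (to y = +128 mm).
- pointer_tip (a point): tip of the small fixed steel cone pointer standing on the headstock, 141 mm above the bench, at x = 0, y = -4 mm in the fixture's frame
- wheel_axle (a point): centre of the star wheel on its axle, 90 mm above the bench; x = 0, y = -52 mm in the fixture's frame and with the fixture's axes (y = axle). Aluminium wheel: hub radius 30 mm, 8 straight radial teeth 45 degrees apart, each 6 mm thick along the rim, 14 mm wide along y, open from above. Seven teeth end 56 mm from the axle, the long one 66 mm.
- wheel_top (a point): fixed point where the end of an ordinary upright tooth is, straight above the axle, 146 mm above the bench, fixture's axes. In every click one tooth points straight up here (the long tooth reaches 156 mm). A fingertip let down some 14 mm into the gap on the +x side of the upright tooth and drawn towards -x pushes that tooth on; up to about 25 mm past upright moves it one click.
- index_wheel (a joint): star wheel angle, rad. 0 = home, long tooth straight up in line with the pointer; grows as the top of the wheel moves to the fixture's -x (towards the robot). Starts 1 to 3 clicks short (may settle into a click in the first 0.5 s). Sprung clicks every 0.785 rad, at multiples of it: about 5 to 8 N at the teeth; past half way it snaps on by itself, before that it springs back.
- long_tooth_tip (a point): middle of the outer end of the long tooth, 66 mm from the axle, turns with the wheel. The tooth ends in a crossbar (T head) 34 mm wide along y, 9 mm high, 6 mm thick; it starts on the side of the wheel away from the robot
- block_a: loose steel block 50 x 30 x 25 mm lying beside the fixture; a bystander to leave alone; origin under its middle
- block_b: loose dark steel block 36 x 36 x 30 mm on the far side of the fixture; a bystander to leave alone; origin under its middle
- tin: small loose aluminium tin, 48 mm across, 50 mm high, beside the fixture on the wheel's side; a bystander to leave alone; origin under its middle
- hammer: loose hammer lying on the bench; a bystander to leave alone; origin under its middle
- spanner: loose spanner lying on the bench; a bystander to leave alone; origin under its middle
- screwdriver: loose screwdriver lying on the bench; a bystander to leave alone; origin under its middle
- oil_bottle: loose white plastic bottle, 60 mm across, 150 mm high, standing; a bystander to leave alone; origin under its middle

How it is judged:
By the outcome, as a careful person would: the job done as asked, in the order asked, and still so for the second after the job is handed in, with the robot touching nothing.
It also fails if it takes over 48 s, if anything falls off the work surface, if the arm or the gripper's body presses on something with over 40 N, if the wrist force passes 120 N, or if a joint passes its speed limit or range.

## Working session

There is one attempt and no reset: what is moved stays moved. The work goes in short steps, Python scripts to look and compute and a tool call to move; the robot and the scene stay as the last step left them, time stands still between calls to the robot, and variables do not carry over. Pictures are saved under pics/ and viewed, at most 10 in all, crops included, and the job is handed in when it is done.

Besides the shell and the picture viewer there is one more tool, called by a JSON object that holds its "name" and its "arguments", one argument or row to a line. move_arm: Moves the arm, as the interface text tells. Its arguments: {"type":"object","properties":{"deltas":{"type":"array","items":{"type":"number"}},"squeeze":{"type":"number"}},"required":["deltas"]}

```bash
mkdir -p pics; cat > h.py <<'E'
import numpy as np, cv2
from plant import robot
def unproj(cam,u,v,d):
    m=robot.camera_model(cam);K=np.array(m["K"],float)
    k=m["k1"];x=(u-K[0,2])/K[0,0];y=(v-K[1,2])/K[1,1]
    p=cv2.undistortPoints(np.array([[[u,v]]],float),K,np.array([k,0,0,0.]))[0,0]
    c=np.array([p[0]*d,p[1]*d,d]);return np.array(m["R"]).T@(c-np.array(m["t"]))
def proj(cam,X):
    m=robot.camera_model(cam);R=np.array(m["R"],float)
    return cv2.projectPoints(np.array(X,float).reshape(-1,1,3),cv2.Rodrigues(R)[0],np.array(m["t"],float),np.array(m["K"],float),np.array([m["k1"],0,0,0.]))[0][:,0]
def cloud(cam,depth):
    m=robot.camera_model(cam);h,w=depth.shape
    uv=np.stack(np.meshgrid(np.arange(w),np.arange(h)),-1).reshape(-1,1,2).astype(float)
    p=cv2.undistortPoints(uv,np.array(m["K"],float),np.array([m["k1"],0,0,0.]))[:,0]
    d=depth.reshape(-1,1);c=np.hstack([p*d,d])
    P=(c-np.array(m["t"]))@np.array(m["R"]);P[d[:,0]==0]=np.nan
    return P.reshape(h,w,3)
E
python3 - <<'E'
from h import *
for c in("scene","top"):
    im,d=robot.read_camera(c);cv2.imwrite(f"pics/{c}0.png",im[:,:,::-1]);P=cloud(c,d);np.save(f"{c}0.npy",P)
    for l in("fixture","pointer_tip","wheel_axle","long_tooth_tip","index_wheel","tin","oil_bottle"):
        for r in robot.recognise(c,l)[:2]:
            u,v=r["uv"];print(c,l,np.round(r["uv"]),round(r["confidence"],2),P[int(v),int(u)].round(3))
m=robot.camera_model("scene");print(-np.array(m["R"]).T@m["t"]);m=robot.camera_model("top");print(-np.array(m["R"]).T@m["t"])
s=robot.read_state();print(s["t"],s["tool_pos"],s["orientation"],s["opening"],s["force"])
E
```

```text
scene fixture [347. 212.] 0.74 [0.6   0.025 0.091]
scene pointer_tip [343. 213.] 0.62 [0.591 0.022 0.085]
scene long_tooth_tip [336. 197.] 0.76 [0.565 0.024 0.119]
scene index_wheel [339. 201.] 0.87 [0.574 0.021 0.113]
scene index_wheel [149. 234.] 0.18 [ 0.265 -0.34   0.024]
scene tin [311. 254.] 0.59 [ 0.603 -0.1    0.038]
scene tin [383. 230.] 0.16 [0.676 0.096 0.028]
scene oil_bottle [411. 168.] 0.86 [0.613 0.305 0.08 ]
top fixture [224. 184.] 0.85 [0.554 0.078 0.129]
top pointer_tip [220. 186.] 0.58 [0.549 0.091 0.117]
top wheel_axle [223. 185.] 0.85 [0.553 0.082 0.115]
top long_tooth_tip [201. 182.] 0.7 [0.561 0.149 0.123]
top index_wheel [227. 182.] 0.88 [0.563 0.067 0.107]
top tin [274. 175.] 0.67 [ 0.593 -0.076  0.05 ]
top tin [146. 170.] 0.32 [0.599 0.323 0.114]
top oil_bottle [147. 168.] 0.88 [0.605 0.319 0.119]
[ 0.94514654 -0.55511408  0.78899356]
[ 0.38420833 -0.06259739  1.60645541]
0.8 [ 0.16513068 -0.57684896  0.22965547] [3.11106999e+00 4.36480055e-01 1.04990148e-06] 0.09275914550587089 [ 0.27746059 -0.03673254  0.05459108]
```

View pics/scene0.png

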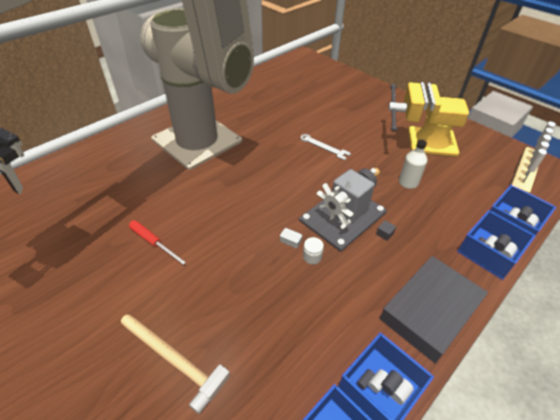

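View pics/top0.png

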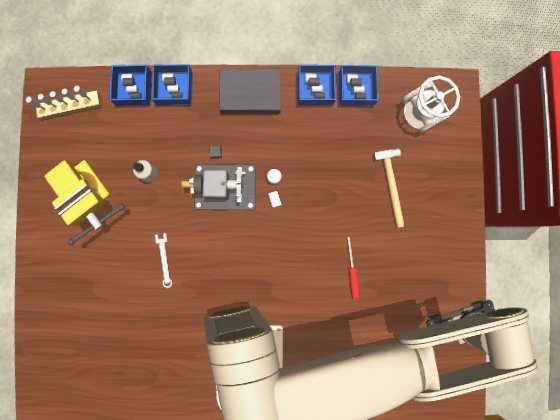

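The scene view shows the wheel at about (335,205) on the fixture. In the top view the fixture plate spans columns 194–256 and rows 165–210, with the wheel at about (238,185). The tin and a block sit to its right at (274,176) and (275,199). Next I'll fit the pose and zoom in.

```bash
python3 - <<'E'
from h import *
P=np.load("top0.npy");S=np.load("scene0.npy")
for n,A in(("top",P),("scene",S)):
    a=A.reshape(-1,3);a=a[(abs(a[:,0]-.555)<.13)&(abs(a[:,1]-.06)<.16)]
    for lo,hi in((.009,.02),(.112,.124)):
        b=a[(a[:,2]>lo)&(a[:,2]<hi)]
        if len(b)>5:print(n,lo,len(b),cv2.minAreaRect((b[:,:2]*1000).astype(np.float32)),np.median(b,0).round(3))
    b=a[a[:,2]>.125];print(n,"high",b.round(3)[:40].tolist())
t=cv2.imread("pics/top0.png")[150:225,180:290];s=cv2.imread("pics/scene0.png")[160:260,275:400]
cv2.imwrite("pics/c1.png",np.vstack([cv2.resize(t,(500,341),interpolation=cv2.INTER_CUBIC)]))
cv2.imwrite("pics/c2.png",cv2.resize(s,(750,600),interpolation=cv2.INTER_CUBIC))
E
```

```text
top 0.009 1422 ((553.280517578125, 56.30066680908203), (314.5708923339844, 253.9707489013672), 89.37765502929688) [0.535 0.056 0.014]
top 0.112 768 ((559.0261840820312, 103.68656158447266), (161.01966857910156, 81.72096252441406), 89.82919311523438) [0.559 0.11  0.118]
top high [[0.598, 0.035, 0.131], [0.598, 0.032, 0.131], [0.597, 0.029, 0.131], [0.597, 0.026, 0.131], [0.595, 0.035, 0.127], [0.595, 0.032, 0.127], [0.594, 0.029, 0.131], [0.594, 0.026, 0.135], [0.592, 0.091, 0.125], [0.591, 0.026, 0.132], [0.589, 0.081, 0.126], [0.588, 0.032, 0.13], [0.588, 0.029, 0.13], [0.589, 0.026, 0.127], [0.585, 0.121, 0.128], [0.583, 0.075, 0.126], [0.573, 0.124, 0.125], [0.57, 0.118, 0.125], [0.567, 0.072, 0.125], [0.564, 0.078, 0.127], [0.562, 0.034, 0.141], [0.563, 0.031, 0.14], [0.561, 0.028, 0.148], [0.561, 0.09, 0.125], [0.559, 0.08, 0.141], [0.559, 0.077, 0.138], [0.561, 0.075, 0.128], [0.559, 0.037, 0.146], [0.559, 0.034, 0.146], [0.559, 0.031, 0.144], [0.558, 0.028, 0.148], [0.559, 0.025, 0.145], [0.557, 0.167, 0.128], [0.558, 0.152, 0.125], [0.558, 0.084, 0.126], [0.557, 0.08, 0.137],
[... 578 characters left out ...]
0.561, 0.074, 0.131], [0.562, 0.077, 0.129], [0.519, 0.03, 0.127], [0.523, 0.029, 0.13], [0.524, 0.032, 0.129], [0.558, 0.07, 0.127], [0.559, 0.072, 0.127], [0.562, 0.072, 0.129], [0.564, 0.074, 0.129], [0.522, 0.023, 0.13], [0.523, 0.026, 0.129], [0.524, 0.029, 0.128], [0.524, 0.032, 0.126], [0.56, 0.071, 0.125], [0.562, 0.073, 0.125], [0.564, 0.074, 0.126], [0.521, 0.02, 0.128], [0.522, 0.023, 0.127], [0.523, 0.026, 0.126], [0.526, 0.03, 0.126], [0.564, 0.07, 0.125], [0.525, 0.02, 0.127], [0.525, 0.023, 0.126], [0.558, 0.027, 0.146], [0.559, 0.031, 0.144], [0.56, 0.032, 0.144], [0.559, 0.022, 0.146], [0.559, 0.026, 0.144], [0.56, 0.028, 0.143], [0.562, 0.031, 0.142], [0.556, 0.022, 0.141]]
```

View pics/c2.png

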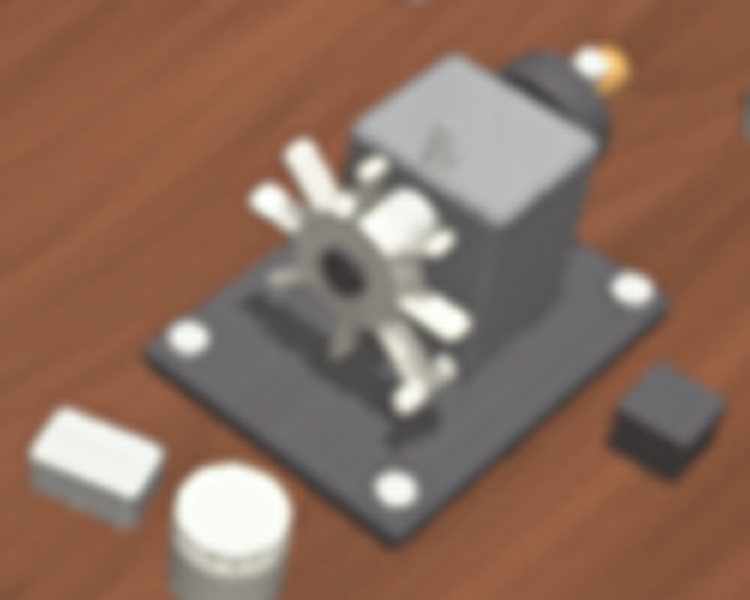

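View pics/c1.png

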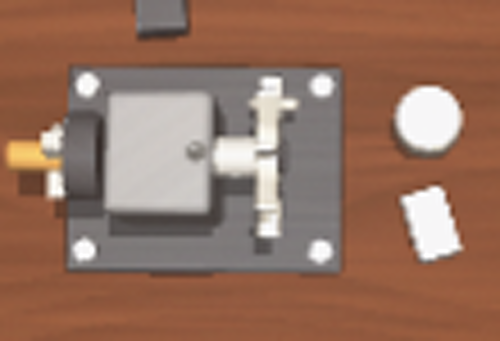

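```bash
python3 - <<'E'
from h import *
print("axle",(proj("scene",[.559,.029,.09])-[275,160])*6)
for k in range(8):
    a=-k*np.pi/4
    r=.066
    X=[.559-r*np.sin(a),.029,.09+r*np.cos(a)]
    print(k,((proj("scene",X)[0]-[275,160])*6).round(),np.array(X).round(3))
# cleaner pose: headstock front edges & plate corners
a=np.load("top0.npy").reshape(-1,3)
b=a[(a[:,2]>.116)&(a[:,2]<.1215)&(abs(a[:,0]-.559)<.05)&(a[:,1]>.06)&(a[:,1]<.145)]
print(np.percentile(b,[1,50,99],axis=0).round(3))
b=a[(a[:,2]>.009)&(a[:,2]<.02)&(abs(a[:,0]-.559)<.09)&(abs(a[:,1]-.081)<.12)]
print(cv2.minAreaRect((b[:,:2]*1000).astype(np.float32)),np.percentile(b,[1,50,99],axis=0).round(3))
for lo,hi in((.065,.08),(.085,.1),(.1,.115),(.12,.135)):
  for s in(0,1):
    pass
m=np.load("scene0.npy").reshape(-1,3)
for n,a in(("t",a),("s",m)):
  b=a[(a[:,2]>.128)&(abs(a[:,0]-.559)<.012)]
  for nm,c in(("wheel",b[b[:,1]<.05]),("ptr",b[(b[:,1]>.06)&(b[:,1]<.1)])):print(n,nm,len(c),c.mean(0).round(4),c.max(0).round(3),c.min(0).round(3))
E
```

```text
axle [[355.07840275 256.96022951]]
0 [374. 142.] [0.559 0.029 0.156]
1 [459. 236.] [0.606 0.029 0.137]
2 [479. 341.] [0.625 0.029 0.09 ]
3 [427. 390.] [0.606 0.029 0.043]
4 [338. 361.] [0.559 0.029 0.024]
5 [263. 276.] [0.512 0.029 0.043]
6 [239. 178.] [0.493 0.029 0.09 ]
7 [282. 121.] [0.512 0.029 0.137]
[[0.518 0.069 0.116]
 [0.559 0.104 0.119]
 [0.599 0.141 0.121]]
((561.797607421875, 80.31312561035156), (234.65072631835938, 172.83889770507812), 89.99794006347656) [[ 0.485 -0.017  0.009]
 [ 0.535  0.058  0.015]
 [ 0.634  0.181  0.02 ]]
t wheel 12 [0.5587 0.0303 0.1438] [0.563 0.037 0.148] [0.556 0.025 0.14 ]
t ptr 4 [0.5574 0.0785 0.136 ] [0.559 0.08  0.141] [0.554 0.077 0.129]
s wheel 28 [0.5605 0.0252 0.1385] [0.563 0.033 0.146] [0.556 0.02  0.129]
s ptr 12 [0.5607 0.0739 0.1337] [0.564 0.077 0.14 ] [0.559 0.071 0.129]
```

Its T head projects to the k=3 position (about (427,390) in the crop), so the wheel is 3 clicks short. The axle is at about (0.559, 0.029), with yaw near 0. I'll approach with the fingers shut and the tool's x along world x.

{"name": "move_arm", "arguments": {
  "deltas": [0.017,-0.014,0,0,0,0.01,0,0.051,-0.042,0,0,0,0.03,0,0.096,-0.08,0,0,0,0.05,0,0.147,-0.122,0,0,0,0.08,0,0.198,-0.164,0,0,0,0.11,0,0.249,-0.206,0,0,0,0.14,0,0.3,-0.248,0,0,0,0.17,0,0.351,-0.29,0,0,0,0.2,0,0.402,-0.332,0,0,0,0.22,0,0.45,-0.372,0,0,0,0.24,0,0.49,-0.405,0,0,0,0.26,0,0.52,-0.43,0,0,0,0.279,0],
  "squeeze": 5
}}

```text
t: 2.3
tool_pos: [0.5478, -0.018, 0.2298]
orientation: [-3.142, -0.0, -0.001]
force: [-0.7, -0.8, -0.1]
opening: 0.0006
gripper_force: 0.0
```

```bash
python3 - <<'E'
from h import *
s=robot.read_state();print({k:np.round(s[k],4) for k in("t","tool_pos","orientation","opening","force","q")})
R=cv2.Rodrigues(np.array(s["orientation"]))[0]
print(R.round(3),R.T@(np.array([.578,.029,.20])-s["tool_pos"]))
E
```

```text
{'t': np.float64(2.3), 'tool_pos': array([ 0.5478, -0.018 ,  0.2298]), 'orientation': array([-3.1415e+00, -4.0000e-04, -1.0000e-03]), 'opening': np.float64(0.0006), 'force': array([-0.7235, -0.8473, -0.1062]), 'q': array([-1.2640e-01, -1.0600e-02,  1.6345e+00,  1.0000e-04,  1.5171e+00,
        1.4441e+00])}
[[ 1.     0.     0.001]
 [ 0.    -1.     0.   ]
 [ 0.001 -0.    -1.   ]] [ 0.03021762 -0.046958    0.02984779]
```

{"name": "move_arm", "arguments": {
  "deltas": [0.01,-0.015,0.01,0,0,0,0,0.022,-0.035,0.03,0,0,0,0,0.031,-0.047,0.047,0,0,0,0,0.031,-0.047,0.053,0,0,0,0,0.031,-0.047,0.053,0,0,0,0]
}}

```text
t: 2.92
tool_pos: [0.5771, 0.0257, 0.1761]
orientation: [3.141, -0.001, -0.002]
force: [-0.3, 0.2, 1.2]
opening: 0.0003
gripper_force: 0.0
```

```bash
python3 - <<'E'
from h import *
im,d=robot.read_camera("scene");cv2.imwrite("pics/c3.png",cv2.resize(im[140:260,265:415,::-1],(750,600),interpolation=cv2.INTER_CUBIC))
print(robot.read_state()["tool_pos"])
E
```

```text
[0.57754148 0.02574024 0.17689808]
```

View pics/c3.png

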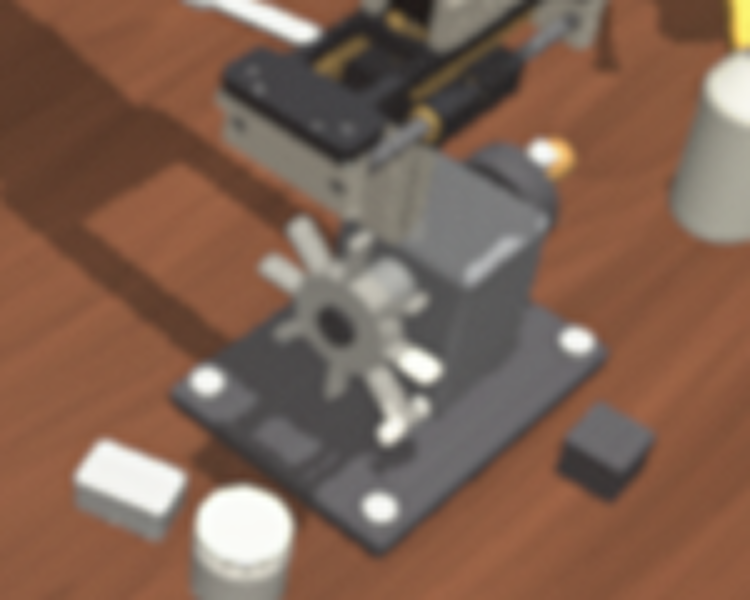

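The closed fingertips hang behind and above the upright tooth, tips at about (390,225). The wheel and its T at about (405,420) haven't moved. Now I'll descend, draw back gently and lift.

{"name": "move_arm", "arguments": {
  "deltas": [0.001,-0.002,0.012,0,0,0,0,0.001,-0.002,0.024,0,0,0,0,0.001,-0.002,0.034,0,0,0,0,0.001,-0.002,0.034,0,0,0,0]
}}

```text
t: 3.48
tool_pos: [0.5778, 0.0287, 0.141]
orientation: [-3.142, 0.0, 0.004]
force: [-0.1, -0.3, 0.2]
opening: 0.0004
gripper_force: 0.0
```

{"name": "move_arm", "arguments": {
  "deltas": [-0.004,0,0,0,0,0,0,-0.008,0,0,0,0,0,0,-0.011,0,0,0,0,0,0,-0.014,0,0,0,0,0,0,-0.017,0,0,0,0,0,0,-0.02,0,0,0,0,0,0]
}}

```text
t: 4.22
tool_pos: [0.5589, 0.0286, 0.1428]
orientation: [3.142, -0.0, 0.002]
force: [5.0, -0.3, -1.3]
opening: 0.0007
gripper_force: 1.9
```

{"name": "move_arm", "arguments": {
  "deltas": [-0.003,0,0,0,0,0,0,-0.006,0,0,0,0,0,0,-0.009,0,0,0,0,0,0,-0.011,0,0,0,0,0,0,-0.013,0,0,0,0,0,0,-0.013,0,0,0,0,0,0]
}}

```text
t: 4.97
tool_pos: [0.5457, 0.0287, 0.1427]
orientation: [3.142, -0.0, 0.0]
force: [0.9, 0.0, -0.7]
opening: 0.0006
gripper_force: 0.0
```

Force fell from 5 N to about 0, so it snapped on. I'll lift, go back and verify.

{"name": "move_arm", "arguments": {
  "deltas": [0,0,-0.015,0,0,0,0,0,0,-0.033,0,0,0,0,0,0,-0.045,0,0,0,0,0.008,0,-0.045,0,0,0,0,0.02,0,-0.045,0,0,0,0,0.032,0,-0.045,0,0,0,0,0.033,0,-0.045,0,0,0,0]
}}

```text
t: 5.85
tool_pos: [0.5793, 0.0286, 0.1867]
orientation: [-3.142, 0.0, 0.002]
force: [0.6, 0.1, 0.6]
opening: 0.0005
gripper_force: 0.0
```

```bash
python3 - <<'E'
from h import *
im,d=robot.read_camera("scene");cv2.imwrite("pics/c4.png",cv2.resize(im[140:260,265:415,::-1],(750,600),interpolation=cv2.INTER_CUBIC))
print(robot.read_state()["tool_pos"])
for k in range(4):
    print(k,((proj("scene",[.559+.066*np.sin(k*np.pi/4),.029,.09+.066*np.cos(k*np.pi/4)])[0]-[265,140])*5).round())
E
```

```text
[0.57893218 0.02866527 0.18679694]
0 [362. 218.]
1 [432. 296.]
2 [450. 384.]
3 [406. 425.]
```

View pics/c4.png

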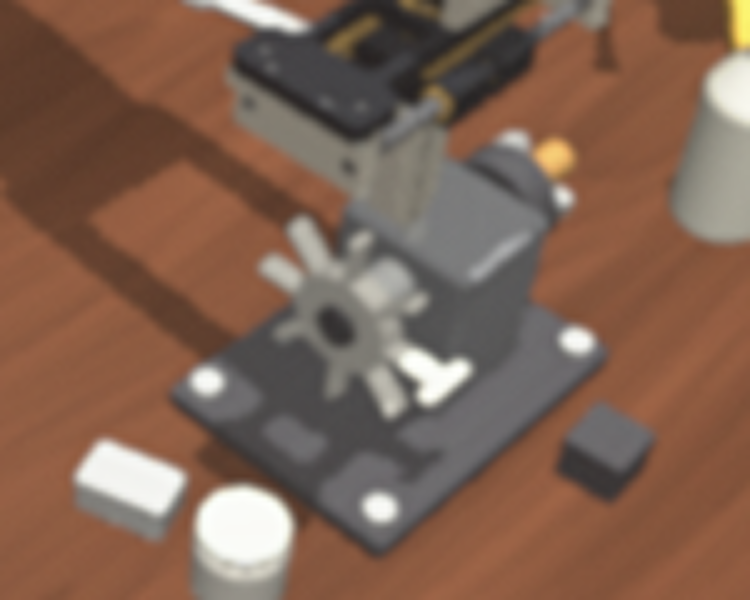

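The T head is now at about (445,382), the k=2 position, so exactly one click was made. Next is the second click, with the same stroke.

{"name": "move_arm", "arguments": {
  "deltas": [-0.001,0,0.015,0,0,0,0,-0.001,0,0.033,0,0,0,0,-0.001,0,0.044,0,0,0,0,-0.001,0,0.044,0,0,0,0]
}}

```text
t: 6.4
tool_pos: [0.5764, 0.0287, 0.1417]
orientation: [-3.141, 0.0, 0.005]
force: [-0.1, 0.2, 0.9]
opening: 0.0005
gripper_force: 0.0
```

{"name": "move_arm", "arguments": {
  "deltas": [-0.004,0,0,0,0,0,0,-0.008,0,0,0,0,0,0,-0.011,0,0,0,0,0,0,-0.014,0,0,0,0,0,0,-0.017,0,0,0,0,0,0,-0.02,0,0,0,0,0,0]
}}

```text
t: 7.15
tool_pos: [0.5578, 0.0286, 0.1437]
orientation: [3.141, -0.0, 0.001]
force: [4.3, -1.7, -1.5]
opening: 0.0003
gripper_force: 1.6
```

{"name": "move_arm", "arguments": {
  "deltas": [-0.003,0,0,0,0,0,0,-0.006,0,0,0,0,0,0,-0.009,0,0,0,0,0,0,-0.011,0,0,0,0,0,0,-0.013,0,0,0,0,0,0,-0.013,0,0,0,0,0,0]
}}

```text
t: 7.9
tool_pos: [0.5447, 0.0287, 0.1437]
orientation: [3.142, -0.0, 0.0]
force: [-0.3, 0.1, -0.7]
opening: 0.0005
gripper_force: 0.0
```

{"name": "move_arm", "arguments": {
  "deltas": [0,0,-0.015,0,0,0,0,0,0,-0.033,0,0,0,0,0,0,-0.045,0,0,0,0,0.008,0,-0.045,0,0,0,0,0.02,0,-0.045,0,0,0,0,0.032,0,-0.045,0,0,0,0,0.033,0,-0.045,0,0,0,0]
}}

```text
t: 8.78
tool_pos: [0.5783, 0.0286, 0.1877]
orientation: [-3.142, 0.0, 0.002]
force: [-0.2, 0.0, -0.6]
opening: 0.0005
gripper_force: 0.0
```

```bash
python3 - <<'E'
from h import *
im,d=robot.read_camera("scene");cv2.imwrite("pics/c5.png",cv2.resize(im[140:260,265:415,::-1],(750,600),interpolation=cv2.INTER_CUBIC))
print(robot.read_state()["tool_pos"])
E
```

```text
[0.57792936 0.02864245 0.18777202]
```

View pics/c5.png

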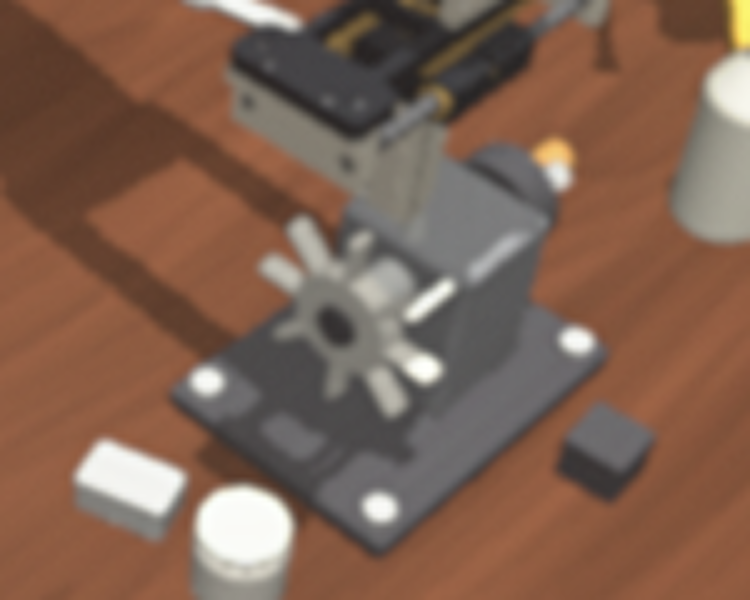

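The T is now at about (432,297), the k=1 position. For the last click I'll go 2 mm further for clearance, then lift straight up and away.

{"name": "move_arm", "arguments": {
  "deltas": [-0.001,0,0.015,0,0,0,0,-0.001,0,0.033,0,0,0,0,-0.001,0,0.045,0,0,0,0,-0.001,0,0.045,0,0,0,0]
}}

```text
t: 9.32
tool_pos: [0.5753, 0.0287, 0.1416]
orientation: [-3.141, 0.0, 0.005]
force: [-0.7, -0.5, -0.6]
opening: 0.0003
gripper_force: 0.0
```

{"name": "move_arm", "arguments": {
  "deltas": [-0.004,0,0,0,0,0,0,-0.008,0,0,0,0,0,0,-0.011,0,0,0,0,0,0,-0.014,0,0,0,0,0,0,-0.017,0,0,0,0,0,0,-0.02,0,0,0,0,0,0]
}}

```text
t: 10.07
tool_pos: [0.5568, 0.0286, 0.1439]
orientation: [3.141, -0.0, 0.001]
force: [2.6, 0.4, -1.1]
opening: 0.0007
gripper_force: 1.2
```

{"name": "move_arm", "arguments": {
  "deltas": [-0.003,0,0,0,0,0,0,-0.006,0,0,0,0,0,0,-0.009,0,0,0,0,0,0,-0.012,0,0,0,0,0,0,-0.014,0,0,0,0,0,0,-0.014,0,0,0,0,0,0]
}}

```text
t: 10.82
tool_pos: [0.5426, 0.0287, 0.1437]
orientation: [3.142, -0.0, 0.0]
force: [0.9, -0.2, 0.4]
opening: 0.0001
gripper_force: 0.0
```

{"name": "move_arm", "arguments": {
  "deltas": [0,0,-0.01,0,0,0,0,0,0,-0.025,0,0,0,0,0,0,-0.045,0,0,0,0,0,0,-0.07,0,0,0,0,-0.03,0,-0.1,0,0,0,0,-0.07,0,-0.12,0,0,0,0,-0.1,0,-0.13,0,0,0,0,-0.11,0,-0.13,0,0,0,0,-0.11,0,-0.13,0,0,0,0]
}}

```text
t: 11.95
tool_pos: [0.433, 0.0287, 0.2743]
orientation: [3.142, -0.0, 0.003]
force: [0.2, -0.4, -1.0]
opening: 0.0007
gripper_force: 0.0
```

```bash
python3 - <<'E'
from h import *
im,d=robot.read_camera("scene");cv2.imwrite("pics/c6.png",cv2.resize(im[140:260,265:415,::-1],(750,600),interpolation=cv2.INTER_CUBIC))
print(robot.read_state()["tool_pos"])
E
```

```text
[0.43315663 0.02866809 0.27376754]
```

View pics/c6.png

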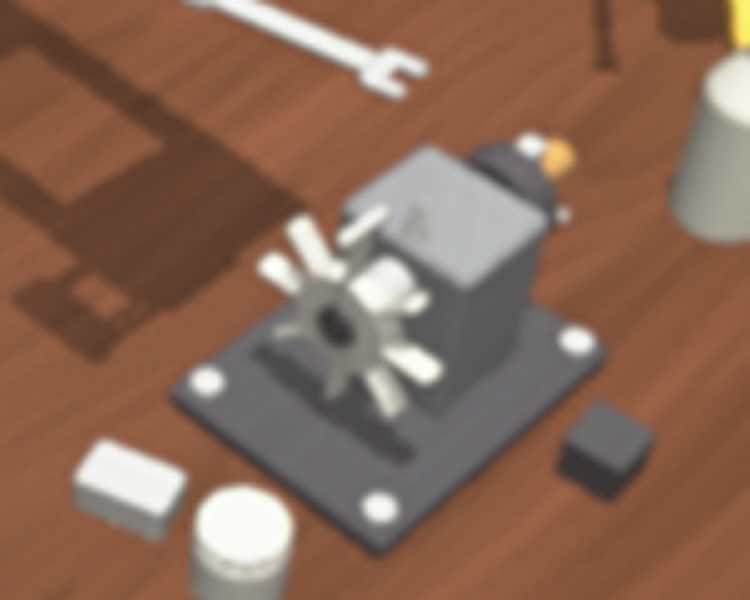

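The T head now stands upright at about (362,222), matching the home projection of (362,218). The bystanders haven't moved and the arm is clear, so I'll hand in.

```bash
python3 -c "from plant import robot; print(robot.close_job())"
```

```text
the job is handed in; nothing more can be done
None
```

I clicked the star wheel home in three single clicks: the long T-headed tooth stands upright in line with the pointer, the blocks, tin, spanner and bottle beside the fixture look unmoved, the arm is clear, and the job was handed in at about 12 s.

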